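# Open the guard gate of a portioning machine and pull out its catch tray

## Robot

A 6-joint arm with a two-finger parallel gripper is mounted at the origin on the work surface. World frame = base frame: x ahead of the robot, y to its left, z up, the work surface at z = 0. Lengths are in m, angles in rad, forces in N, time in s.
With the tool pointing down it reaches from about 0.35 to 0.975 m from the base axis. Payload 4.9 kg.
Tool frame: the origin (TCP) lies midway between the tips of the shut fingers; the grasp point (between the pads) lies 19 mm behind it; z points along the fingers, y is the direction in which the jaws open and shut (so a half turn about z gives the same grasp; the last joint's range is limited). The gripper opens to 85 mm and grips with 20 to 120 N. Pads are 22 mm wide; open, the fingers measure 114 mm over their backs; the gripper's body (76 mm by 85 mm) begins 54 mm behind the grasp point. The pads swing forward as they close: fully open they stand 13 mm farther back than shut.
Start: joints at [-1.39, 0.053, 1.613, -0, 1.476, -0.119], TCP at [0.185, -0.597, 0.231] pointing down, gripper open.
Joint ranges: [-3.01, 3.01], [-1.01, 2.22], [0.06, 2.58], [-1.02, 4.17], [0.09, 2.62], [-3.14, 3.14]. Speed limits (rad/s): [2.57, 2.57, 3.14, 3.14, 3.14, 3.14].

## Interface

Orientations are given as a rotation vector (axis times angle).
In Python, from station import ctrl gives the robot as it stands.
- The arm moves only by the tool drive_tool, never from a script. Its argument "moves" is one flat list of numbers, 7 for each row, row after row: the turn, a rotation vector about the world's x, y, z in degrees, then the shift along the world's x, y, z in m, then the closure, from 0 (fully open) to 1 (shut). A call has exactly 5 rows; each row shifts and turns the commanded pose from where the row before left it; what a row does not reach is not made up. A row lasts 1/8 s, in which the tool goes at most 62.5 mm and 10.7 degrees, less where a joint would pass 70% of its speed; a pose out of reach is approached as far as the arm can. A call is refused whole if a number of a shift passes 0.0625 or a number of a turn 10.7, either way. A call with a gripper value outside its range is refused whole. The fingers move at their own pace and stop on an object; "newtons" is the grip in N (left out, the last holds). Time passes only in rows, so rows that do not move let the fingers close, or fill a call up. It gives the time, the measured TCP pose, the force and the opening at its end, in the units of the state.
- ctrl.get_obs(): the state, without advancing time (a new reading comes with each control period).
- ctrl.get_image(name): name is "scene" or "top" or "wrist"; returns the picture (420x560x3 uint8, red, green, blue); there is no depth.
- ctrl.get_calibration(name): a dict with "fx", "fy", "cx", "cy" (pixels), "k1" (the pictures are not rectified: a ray, as slopes to the right and down, at radius r is drawn at 1 + k1 r^2 times it, then the intrinsics apply), "rvec" (rotation vector, rad) and "tvec" (3), from world to camera coordinates, as OpenCV has them; the wrist camera has in their place "T_tool_cam" (4x4, takes a point from camera to tool coordinates, whose origin is the TCP and whose axes are the flange's). Camera axes: x right, y down, z forward; pixel columns grow to the right and rows downward; lengths in m; the calibration is good to about 2 mm. A picture is of the moment at which its call begins: read the wrist's pose just before it. get_calibration takes no time and is no camera call.
- ctrl.finish_job(): hands the job in, once; it reports no verdict.
The state is a dict: "t": time; "q": joint angles; "dq": joint speeds; "effort": joint torques, N m; "tool_pos": TCP position; "tool_rot": TCP orientation; "contact_force": force on the tool from outside, world axes, zero at the start; "wrist_torque": the same for the moment, N m; "opening": finger opening in m.
Only numpy, scipy, OpenCV 4.12 (cv2) and the standard library are available. Lean on these libraries where they do the work, as an engineer would, in place of code of your own. Each camera call takes 0.05 s, during which the arm holds its last target.

## Task

Lift the gravity latch bar of the machine's guard gate out of its catch and, with the tray still inside, swing the gate wide open, about square to the machine's front or further. Then slide the catch tray out, keeping it level, until all of it stands on the worktop clear of the machine, just in front of it. Leave the gate open and the tray standing flat, and do not disturb the other things on the table.

Things in the scene. Friction and masses are not known exactly. Their poses are not given: they have to be found in the camera images.
- machine: Stainless bench portioning machine, fixed. Origin: on the table, middle of its front edge (gate side). +x points level into the machine, +y to the hinge side, z up. A floorless tunnel open to the front: walls 80 mm high, inner faces at y = +-104 mm; roof (top at 85 mm) only from x = 120 to 300 mm, so the first 120 mm are open above; tower 300 mm high from x = 164 mm back.
- catch (a point): Top of the catch's prong, 83 mm above the table: an upward-open hook on the machine's post at the latch side, at machine x = -36, y = -115 mm. Prong 9 mm thick (x), 16 mm wide (y). The latch bar lies between prong and post.
- gate_hinge (a point): Point on the vertical hinge axis of the gate, at machine x = -8, y = +110 mm, 50 mm above the table. It does not move when the gate swings.
- gate (a joint): Guard gate of upright bars, 200 mm wide, 12 mm thick, top 92 mm above the table. Angle in rad: 0 shut (across the machine's front), growing as its free end swings out from the machine; 1.57 is square to the front, stop at 1.75. Seen from above it opens clockwise about gate_hinge. Stays where it is left (hinge friction 0.04 N m).
- latch (a joint): Flat steel latch bar 140 x 18 x 8 mm on the gate's outer face, pivoting about a level axis square to the gate. Angle in rad: 0 level (on its stop; in the catch when the gate is shut), growing as its free end rises, at most 0.9. It clears the catch above about 0.22 and falls back by its weight when released. It travels with the gate.
- latch_pivot (a point): Centre of the latch bar's pivot on the gate's outer face, 70 mm above the table, 115 mm from the hinge axis along the gate and 16 mm out from the gate's mid plane. Its y axis lies along the bar from free end to pivot (it tilts with the bar); its x axis is square to the gate, towards its inner side (into the machine when shut).
- latch_post (a point): Grip point on the round upright steel post (18 mm diameter) on the latch bar, 75 mm from the pivot towards the free end and 50 mm above it when level; 19 mm below the post's top. It tilts with the bar. It stands free above the gate (post top at 139 mm, gate top at 92 mm): pinch it from above, across the gate.
- tray_handle (a point): Middle of the level grip bar of the tray's handle: round steel bail, bar 12 mm thick, 90 mm long, parallel to the tray's front, 85 mm above the tray's underside, above its front wall, 66 mm in front of tray_center. x axis points to the tray's back, y along the bar. Starts 25 to 55 mm behind the machine's front edge. Pinch it from above.
- tray_center (a point): Centre of the loose open-topped aluminium catch tray, 140 mm deep (its x) x 150 mm wide x 50 mm high, 0.3 to 0.6 kg, 25 mm above its underside. It starts in the machine's tunnel behind the gate, standing on the table, its back under the roof.
- mug: Black mug, 82 mm wide, 95 mm high, origin under its base; stands some 310 mm out in front of the machine. Bystander.
- squeeze_bottle: Clear bottle, 60 mm wide, 150 mm high, origin under its base; beside the machine on its latch side. Bystander.
- tub: White jar, 84 mm wide, 90 mm high, origin under its base; beside the machine on its hinge side. Bystander.
- sharpening_steel: Sharpening steel, 380 mm long, lying on the table to the left; origin at its guard, rod along its +x. Bystander.
- boning_knife: Knife, 290 mm long, lying on the table to the left; origin where handle and blade meet. Bystander.
- scraper: Bench scraper, 105 x 120 mm, lying flat on the table ahead and to the left; origin under its middle. Bystander.
Not all that is in view belongs to the job. There is more than one size of the part that bears tray_handle; the job needs the larger.

How it is judged:
By the outcome, as a careful person would: the job done as asked, in the order asked, and still so for the second after the job is handed in, with the robot touching nothing.
It also fails if it takes over 58 s, if anything falls off the work surface, if the arm or the gripper's body presses on something with over 40 N, if the wrist force passes 120 N, or if a joint passes its speed limit or range.

## Working session

There is one attempt and no reset: what is moved stays moved. The work goes in short steps, Python scripts to look and compute and a tool call to move; the robot and the scene stay as the last step left them, time stands still between calls to the robot, and variables do not carry over. Pictures are saved under pics/ and viewed, and the job is handed in when it is done.

Besides the shell and the picture viewer there is one more tool, called after ">>>" as name(argument=value, ...), one argument or row to a line, values as JSON. drive_tool: Moves the arm, as the interface text tells. Its arguments: {"type":"object","properties":{"moves":{"type":"array","items":{"type":"number"}},"newtons":{"type":"number"}},"required":["moves"]}

```bash
ls; mkdir -p pics; python3 - <<'E'
from station import ctrl
import cv2
print(ctrl.get_obs())
for n in ["scene","top","wrist"]:
    im=ctrl.get_image(n); cv2.imwrite(f"pics/a_{n}.png",im[:,:,::-1]); print(n,ctrl.get_calibration(n))
E
```

```text
pics
{'t': 0.0, 'q': array([-1.39001049e+00,  5.33178923e-02,  1.61429647e+00,  6.13973832e-06,
        1.47601239e+00, -1.19024008e-01]), 'dq': array([ 0.00072018, -0.00011889,  0.00082571, -0.00088608, -0.00083871,
       -0.0019544 ]), 'effort': array([ 4.78802958e-04, -3.93679583e+01, -3.70177925e+01, -2.71463858e-05,
        7.07803789e-03, -9.23131438e-06]), 'tool_pos': array([ 0.18446075, -0.596503  ,  0.23008571]), 'tool_rot': array([-3.10435019e+00, -4.68873823e-01,  8.90007770e-05]), 'contact_force': array([-0.51824696, -0.37552911, -0.29581691]), 'wrist_torque': array([ 0.01689706, -0.02720005,  0.04937407]), 'opening': 0.08552675455326163}
scene {'fx': 454.73765631996156, 'fy': 454.73765631996156, 'cx': 278.5439880141296, 'cy': 216.90716329929612, 'k1': 0.039217426119658144, 'rvec': array([ 2.34344536,  0.82020029, -0.27888731]), 'tvec': array([-0.47629024, -0.07954908,  1.67571646])}
top {'fx': 438.56906898442986, 'fy': 438.56906898442986, 'cx': 276.2860894674994, 'cy': 211.2896908154706, 'k1': 0.012713300951442347, 'rvec': array([ 2.1673212 , -2.19382396,  0.11345325]), 'tvec': array([0.13195535, 0.50040962, 1.6276087 ])}
wrist {'fx': 345.29782352662016, 'fy': 345.29782352662016, 'cx': 280.4657583125617, 'cy': 209.01060898077588, 'k1': 0.024435226371425374, 'T_tool_cam': array([[ 4.61017465e-04, -9.65241401e-01, -2.61359571e-01,
         6.64979075e-02],
       [ 9.99999753e-01,  5.83870512e-04, -3.92404380e-04,
         7.91967655e-04],
       [ 5.31365100e-04, -2.61359325e-01,  9.65241431e-01,
        -1.40180691e-01],
       [ 0.00000000e+00,  0.00000000e+00,  0.00000000e+00,
         1.00000000e+00]])}
```

View pics/a_scene.png

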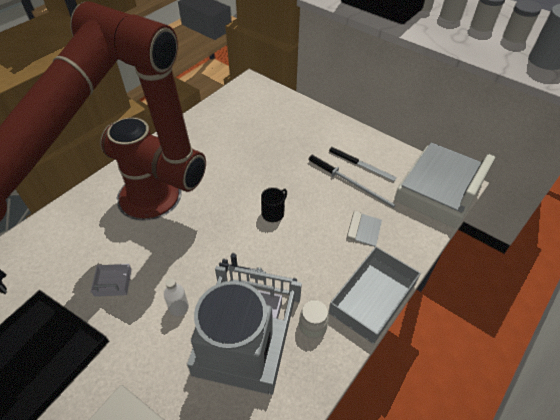

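View pics/a_top.png

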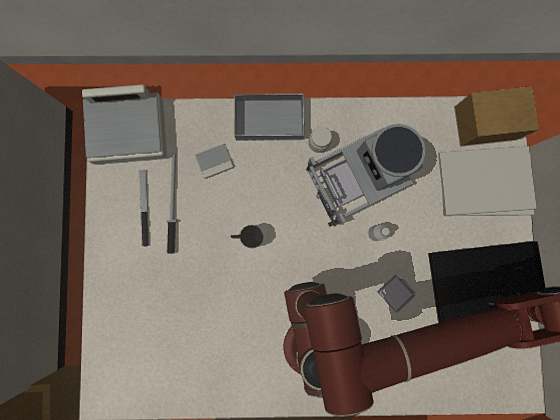

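View pics/a_wrist.png

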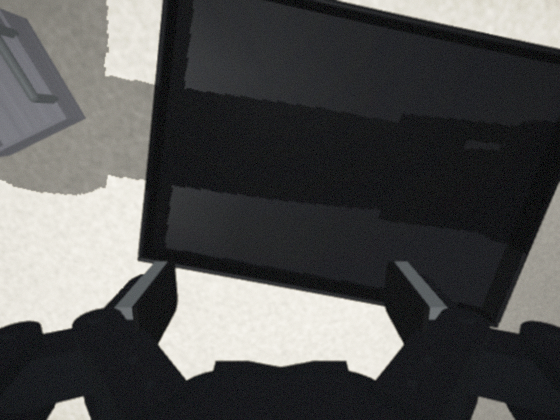

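The scene view shows the machine at about (240,320), with its gate to the upper side. The top view shows the gate from (312,163) to (335,222) and the tray inside at about (340,188). A small tray at top (397,293) is the decoy. I'll zoom in next.

```bash
python3 - <<'E'
import cv2
a=cv2.imread("pics/a_top.png")[110:250,280:440]; cv2.imwrite("pics/b_top.png",cv2.resize(a,None,fx=4.2,fy=4.2,interpolation=cv2.INTER_CUBIC))
a=cv2.imread("pics/a_scene.png")[245:395,170:340]; cv2.imwrite("pics/b_scene.png",cv2.resize(a,None,fx=4,fy=4,interpolation=cv2.INTER_CUBIC))
E
cat > h.py <<'E'
import numpy as np,cv2
from scipy.spatial.transform import Rotation as R
from scipy.optimize import least_squares
CAL={}
def cal(n):
    from station import ctrl
    if n not in CAL: CAL[n]=ctrl.get_calibration(n)
    return CAL[n]
def proj(n,P,pose=None):
    c=cal(n); P=np.atleast_2d(P).astype(float)
    if n=='wrist':
        T=np.eye(4);T[:3,:3]=R.from_rotvec(pose[1]).as_matrix();T[:3,3]=pose[0]
        W=np.linalg.inv(T@c['T_tool_cam']); rv=R.from_matrix(W[:3,:3]).as_rotvec(); tv=W[:3,3]
    else: rv,tv=c['rvec'],c['tvec']
    K=np.array([[c['fx'],0,c['cx']],[0,c['fy'],c['cy']],[0,0,1]])
    return cv2.projectPoints(P,np.array(rv),np.array(tv),K,np.array([c['k1'],0,0,0,0]))[0][:,0]
def m2w(m,P):
    P=np.atleast_2d(P).astype(float); c,s=np.cos(m[2]),np.sin(m[2])
    return np.c_[m[0]+c*P[:,0]-s*P[:,1], m[1]+s*P[:,0]+c*P[:,1], P[:,2]]
def onplane(n,px,z,pose=None,x0=(0.6,0.,)):
    f=lambda v: (proj(n,[v[0],v[1],z],pose)[0]-px)
    return least_squares(f,x0).x
E
```

```text
(no output)
```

View pics/b_top.png

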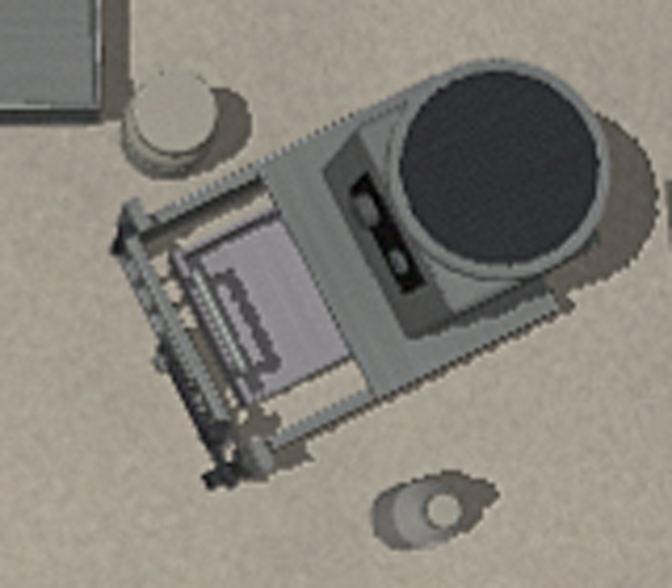

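View pics/b_scene.png

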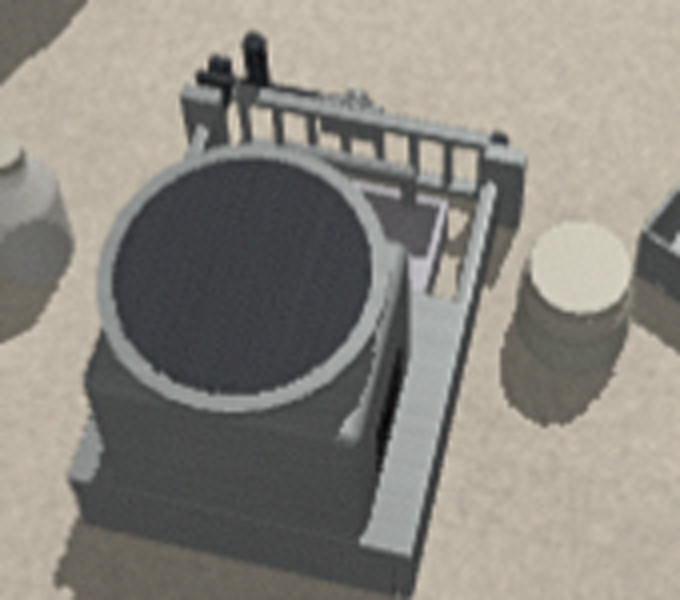

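```bash
cat > fit.py <<'E'
from h import *
t=lambda u,v:(280+u/4.2,110+v/4.2)
s=lambda u,v:(170+u/4,245+v/4)
obs=[('top',(120,1,85),t(262,180)),('top',(120,-1,85),t(373,395)),('scene',(-24,-80,139),s(255,37)),('top',(-24,-80,139),t(211,482)),
 ('scene',(300,1,85),s(410,556)),('top',(300,-1,85),t(553,302))]
def res(v,full=False):
    r=[]
    for n,p,px in obs:
        P=np.array(p,float)/1e3
        if abs(p[1])==1: P[1]=p[1]*v[3]
        r.append(proj(n,m2w(v[:3],P))[0]-px)
    return np.array(r) if full else np.ravel(r)
o=least_squares(res,[0.75,-0.1,-0.5,0.11],loss='soft_l1')
print(o.x,np.degrees(o.x[2])); print(res(o.x,True).round(1))
E
python3 fit.py
```

```text
[ 0.56883313 -0.0517463  -1.12097492  0.11252957] -64.2271320706377
[[ -2.1  -3.7]
 [ -0.2  -0.3]
 [ -0.6  -0.4]
 [  1.  -12.7]
 [ -1.   -1.3]
 [  0.6   0.1]]
```

```bash
cat > ov.py <<'E'
from h import *
def box(x0,x1,y0,y1,z0,z1):
    c=[(x,y,z) for x in(x0,x1) for y in(y0,y1) for z in(z0,z1)]
    return [(c[i],c[j]) for i in range(8) for j in range(i) if sum(a!=b for a,b in zip(c[i],c[j]))==1]
def overlay(n,m,img,crop,f,out,pose=None,hx=40):
    im=cv2.resize(img[crop[1]:crop[3],crop[0]:crop[2]],None,fx=f,fy=f,interpolation=cv2.INTER_CUBIC)
    L=[]
    L+=[(e,(0,0,255)) for e in box(120,300,-112,112,80,85)]
    L+=[(e,(0,255,0)) for e in box(-14,-2,-90,110,20,92)]
    L+=[(e,(255,0,0)) for e in box(-28,-20,-125+10,-5+10,61,79)]
    L+=[(((-24,-80,79),(-24,-80,139)),(0,255,255)),(((-36,-115,60),(-36,-115,83)),(255,255,0))]
    L+=[(((hx,-45,85),(hx,45,85)),(255,0,255))]
    L+=[(e,(255,0,255)) for e in box(hx-4,hx+136,-75,75,0,50)]
    for (a,b),col in L:
        P=m2w(m,np.array([a,b])/1e3); q=proj(n,P,pose)
        q=((q-crop[:2])*f).astype(int); cv2.line(im,tuple(map(int,q[0])),tuple(map(int,q[1])),col,1,cv2.LINE_AA)
    cv2.imwrite(out,im)
if __name__=='__main__':
    import fit
    m=fit.o.x[:3]
    overlay('top',m,cv2.imread('pics/a_top.png'),(280,110,440,250),4.2,'pics/c_top.png')
    overlay('scene',m,cv2.imread('pics/a_scene.png'),(170,245,340,395),4,'pics/c_scene.png')
E
python3 ov.py
```

```text
[ 0.56883313 -0.0517463  -1.12097492  0.11252957] -64.2271320706377
[[ -2.1  -3.7]
 [ -0.2  -0.3]
 [ -0.6  -0.4]
 [  1.  -12.7]
 [ -1.   -1.3]
 [  0.6   0.1]]
```

View pics/c_top.png

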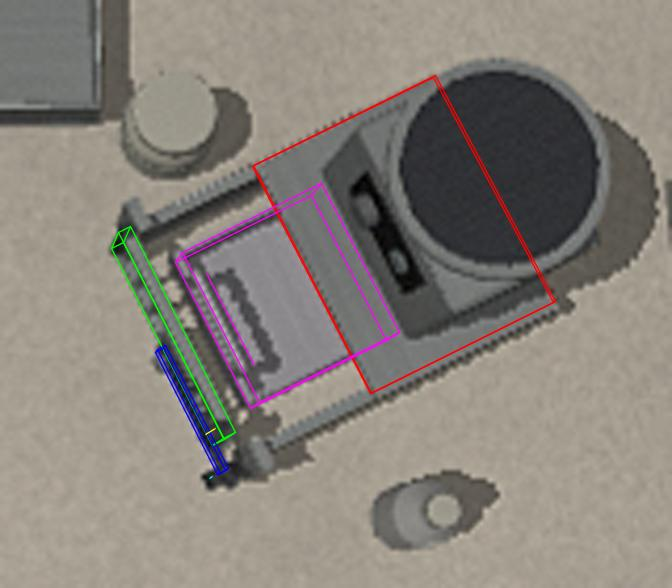

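View pics/c_scene.png

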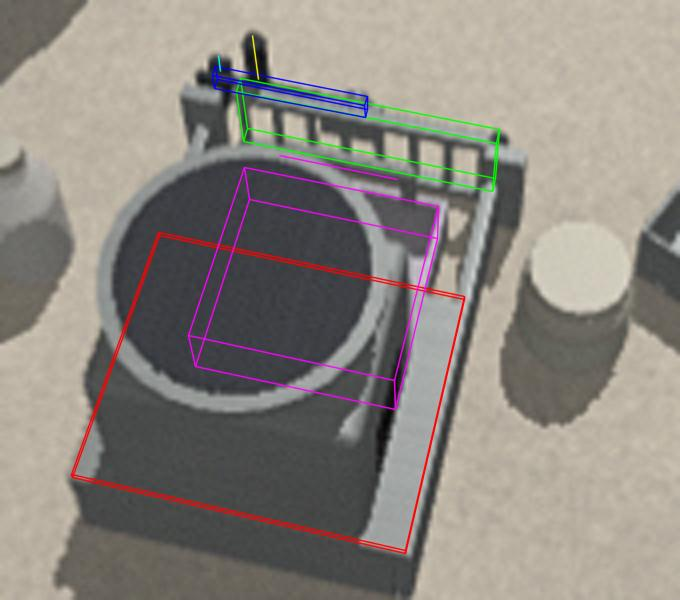

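```bash
python3 - <<'E'
s=open('fit.py').read()
s=s.replace("('top',(-24,-80,139),t(211,482))","('top',(-36,-115,83),t(210,479)),('scene',(-36,-115,83),s(220,60))")
open('fit.py','w').write(s)
E
python3 ov.py
```

```text
[ 0.57030294 -0.05233494 -1.12393187  0.11283073] -64.39655265755208
[[-1.9 -4.1]
 [-0.1 -0.5]
 [-0.3 -0.1]
 [ 0.7 -0.9]
 [-0.1 -0.8]
 [-0.9 -0.7]
 [ 0.8 -0. ]]
```

View pics/c_top.png

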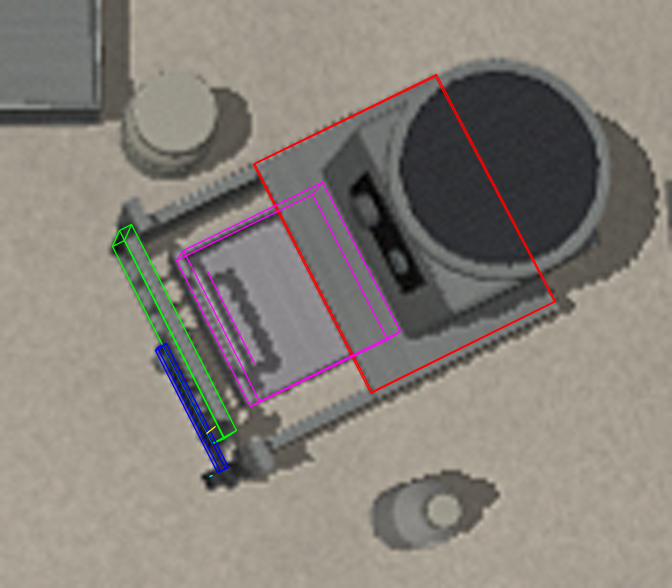

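View pics/c_scene.png

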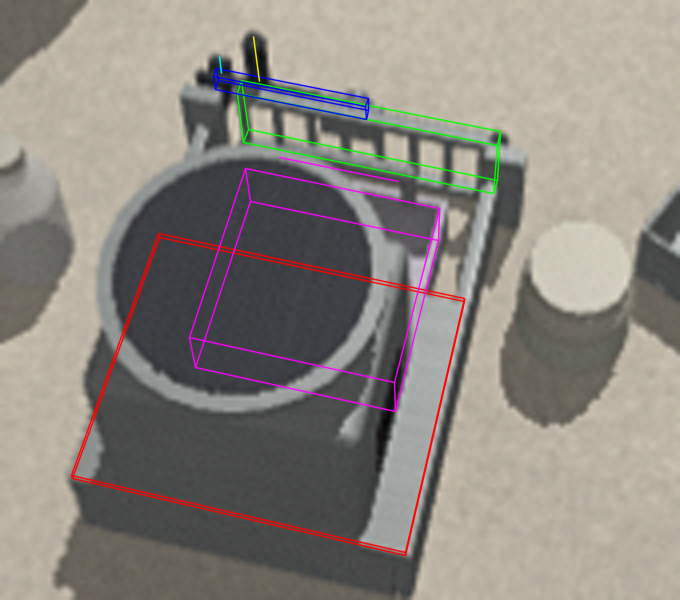

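The fit is good: residuals are about 1 px, except for one roof corner at 4 px. Candidates for the tray's handle:
- Larger tray in the tunnel, behind the gate, bail at about top (338,190). This is the one I choose.
- Small tray near the robot at top (397,293), scene (111,278). Decoy.
- Grey open pan at top (270,117), scene (375,293). No bail.
- Slicer-like box handle at top (115,93).

The post to lift is the tall black post at scene (234,255). The prong of the catch is the short stub at scene (225,260). I'll move over it and check close up.

>>> drive_tool(
  moves=[0,0,0,0.02,0.045,0.03,0,0,0,1.4,0.03,0.053,0.03,0,0,0,2,0.03,0.053,0.03,0,0,0,2,0.03,0.053,0.01,0,0,0,2,0.03,0.053,0,0],
)

```text
t: 0.78
tool_pos: [0.3206, -0.3472, 0.3279]
tool_rot: [3.067, 0.669, 0.002]
contact_force: [1.2, -0.4, 0.6]
opening: 0.0857
```

>>> drive_tool(
  moves=[0,0,1,0.03,0.053,0,0,0,0,0,0.03,0.053,0,0,0,0,0,0.03,0.053,0,0,0,0,0,0.03,0.053,0,0,0,0,0,0.02,0.02,0,0],
)

```text
t: 1.4
tool_pos: [0.4605, -0.1138, 0.3265]
tool_rot: [-3.062, -0.701, -0.001]
contact_force: [0.5, -0.5, -0.5]
opening: 0.0853
```

```bash
cat > look.py <<'E'
import sys
from station import ctrl
from h import *
import ov
o=ctrl.get_obs(); pose=(o['tool_pos'],o['tool_rot']); im=ctrl.get_image('wrist')[:,:,::-1]
n=sys.argv[1]; m=[0.5703,-0.0523,-1.1239]
cv2.imwrite(f'pics/{n}.png',im); np.savez(f'pics/{n}.npz',p=pose[0],r=pose[1])
ov.overlay('wrist',m,im,(0,0,560,420),1.4,f'pics/{n}o.png',pose)
x=R.from_rotvec(pose[1]).as_matrix()
print(o['t'],pose[0],'xyaw',np.degrees(np.arctan2(x[1,0],x[0,0])),'z',x[:,2],'q',o['q'].round(2),o['opening'],o['contact_force'])
E
python3 look.py d
```

```text
1.4 [ 0.46050588 -0.11375192  0.32646686] xyaw 25.778720711113795 z [ 2.82214212e-04  2.29404403e-04 -9.99999934e-01] q [-0.4  -0.35  1.82  0.    1.67  0.72] 0.08529666633272238 [ 0.51167779 -0.51691217 -0.49570336]
```

View pics/do.png

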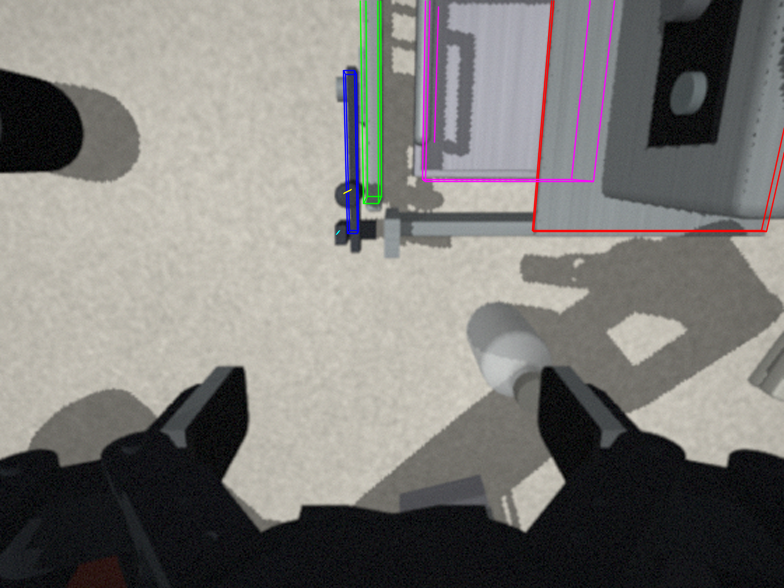

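The close view shows the post top (black disk) at about (346,194), the prong at (341,233) and the tray bail at about (424,80), in 1.4x pixels. All of them match the model, and the part is confirmed.

```bash
python3 - <<'E'
from h import *
d=np.load('pics/d.npz'); pose=(d['p'],d['r'])
m=[0.5703,-0.0523,-1.1239]
print(onplane('wrist',np.array([346,194])/1.4,.139,pose), m2w(m,[-.024,-.08,.12]), m2w(m,[-.008,.110,.05]))
im=cv2.imread('pics/d.png')[0:190,200:420]; cv2.imwrite('pics/d2.png',cv2.resize(im,None,fx=3.2,fy=3.2,interpolation=cv2.INTER_CUBIC))
E
```

```text
[ 0.48840204 -0.06658522] [[ 0.48778453 -0.06523047  0.12      ]] [[0.66603985 0.0024529  0.05      ]]
```

View pics/d2.png

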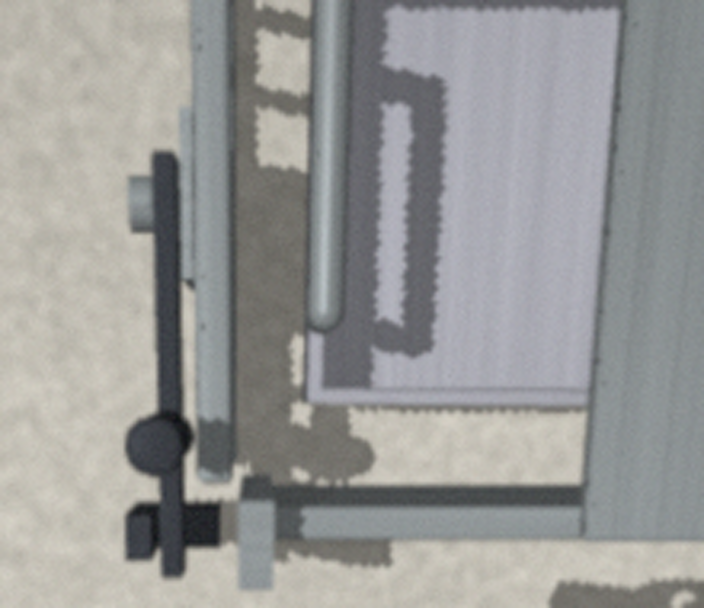

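>>> drive_tool(
  moves=[0,0,0,0.0275,0.047,0,0,0,0,0,0,0,-0.05,0,0,0,0,0,0,-0.06,0,0,0,0,0,0,0,0,0,0,0,0,0,0,0],
)

```text
t: 2.08
tool_pos: [0.4883, -0.0701, 0.2189]
tool_rot: [3.062, 0.694, 0.004]
contact_force: [0.3, 0.3, 0.8]
opening: 0.0852
```

```bash
python3 look.py e
```

```text
2.075 [ 0.48825613 -0.07012429  0.21888985] xyaw 25.547868854870014 z [ 2.68166366e-03 -8.45422531e-04 -9.99996047e-01] q [-0.29 -0.27  1.93 -0.    1.48  0.83] 0.0851576484360556 [0.26117217 0.30084259 0.77097728]
```

View pics/eo.png

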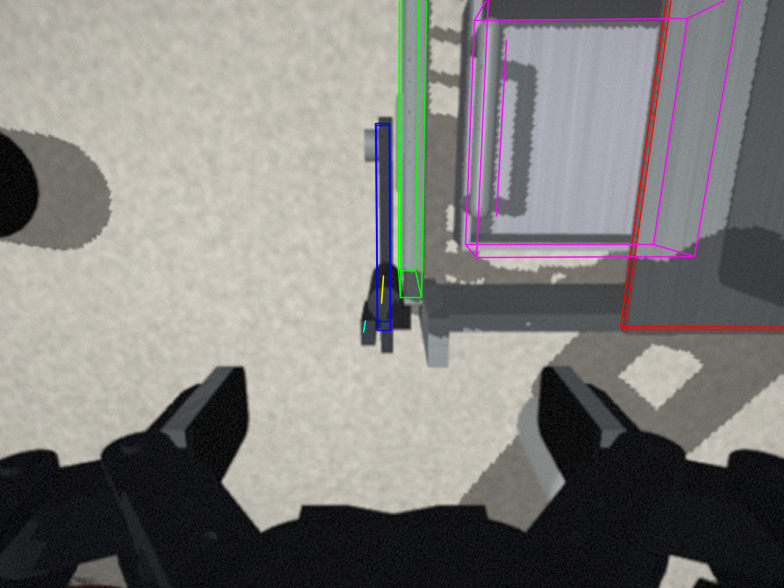

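```bash
python3 - <<'E'
from h import *
d=np.load('pics/e.npz'); pose=(d['p'],d['r'])
print(onplane('wrist',np.array([383,304])/1.4,.139,pose))
m=[0.5703,-0.0523,-1.1239]
c=m2w(m,[0,0,0])[0]
def w2m(p):
    d=np.array(p)-c[:2]; a=m[2]; return d@[np.cos(a),np.sin(a)], d@[-np.sin(a),np.cos(a)]
for px in [(489,22),(480,212)]: print('handle end',w2m(onplane('wrist',np.array(px)/1.4,.085,pose)))
for px in [(316,0)]: pass
from h import proj
E
```

```text
[ 0.48790343 -0.06622064]
handle end (np.float64(0.030513997397634145), np.float64(0.052775167156590475))
handle end (np.float64(0.030662472015307616), np.float64(-0.04240555881186851))
```

>>> drive_tool(
  moves=[0,0,0,0,0.004,-0.05,0,0,0,0,0,0,-0.05,0,0,0,0,0,0,-0.011,0,0,0,0,0,0,0,0,0,0,0,0,0,0,0],
)

```text
t: 2.75
tool_pos: [0.4896, -0.0663, 0.109]
tool_rot: [3.061, 0.695, 0.008]
contact_force: [-0.6, -0.2, 0.5]
opening: 0.0855
```

```bash
python3 look.py f
```

```text
2.75 [ 0.48961609 -0.06627022  0.10898012] xyaw 25.568931370337168 z [ 0.00535697 -0.00156172 -0.99998443] q [-0.29 -0.16  2.03  0.    1.27  0.84] 0.08545900457872606 [-0.59285518 -0.17358628  0.5378442 ]
```

View pics/fo.png

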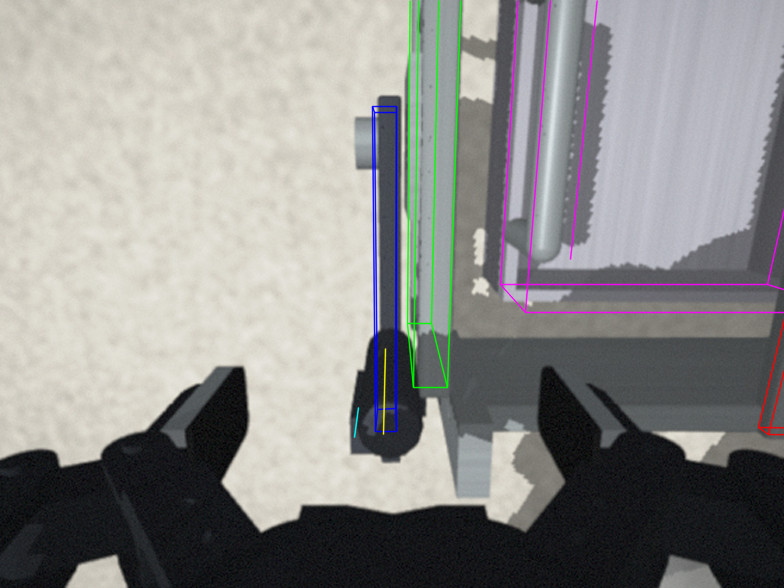

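The post's disk sits centred between the pads at (390,428). Next I close on it.

>>> drive_tool(
  moves=[0,0,0,0,0,0,1,0,0,0,0,0,0,1,0,0,0,0,0,0,1,0,0,0,0,0,0,1,0,0,0,0,0,0,1],
  newtons=35,
)

```text
t: 3.42
tool_pos: [0.4873, -0.0655, 0.1057]
tool_rot: [3.064, 0.695, -0.0]
contact_force: [-0.6, -0.2, 1.0]
opening: 0.0168
```

>>> drive_tool(
  moves=[0,0,0,0.0053,0.0026,0.0072,1,0,0,0,0.0059,0.0028,0.0066,1,0,0,0,0.0065,0.0031,0.0059,1,0,0,0,0.0069,0.0033,0.0052,1,0,0,0,0,0,0,1],
)

```text
t: 4.05
tool_pos: [0.5127, -0.0533, 0.1306]
tool_rot: [-3.063, -0.696, -0.002]
contact_force: [0.7, 0.8, -6.8]
opening: 0.0168
```

```bash
python3 look.py g; python3 - <<'E'
from station import ctrl
import cv2
im=ctrl.get_image('scene')[:,:,::-1]; cv2.imwrite('pics/g_s.png',cv2.resize(im[210:360,170:340],None,fx=4,fy=4,interpolation=2))
E
```

```text
4.05 [ 0.51269778 -0.05329267  0.13058106] xyaw 25.60526715520448 z [ 1.01810700e-03  4.06638903e-04 -9.99999399e-01] q [-0.25 -0.13  1.96  0.    1.31  0.88] 0.01679203404869922 [ 0.69684312  0.78413817 -6.76655275]
```

View pics/go.png

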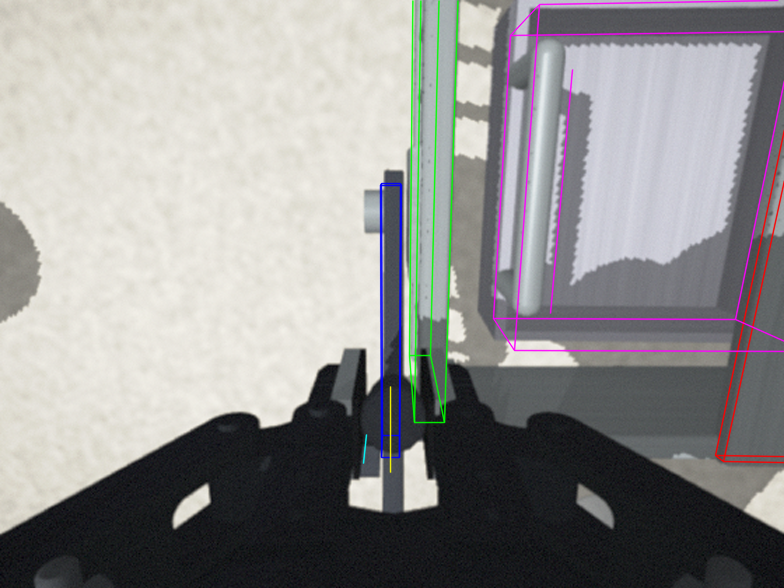

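View pics/g_s.png

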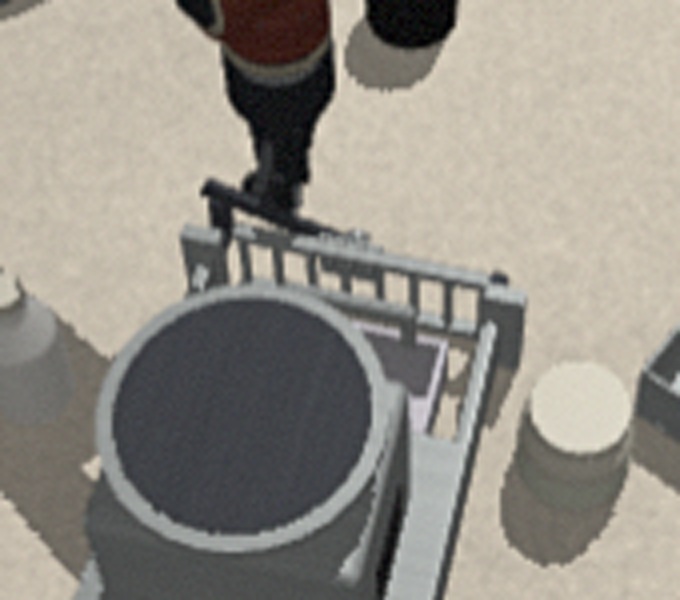

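The bar is lifted clear of the prong: its free end is at scene crop (210,185), with the force at about 7 N. The arc numbers come next.

```bash
python3 - <<'E'
import numpy as np
H=np.array([.666,.0025]);P=np.array([.5127,-.0533])
r=P-H;R0=np.hypot(*r);a=np.arctan2(r[1],r[0])
pts=[H+R0*np.array([np.cos(a-np.radians(6*k)),np.sin(a-np.radians(6*k))]) for k in range(17)]
print(np.diff(pts,axis=0).round(4).tolist()); print(pts[-1])
E
```

```text
[[-0.005, 0.0163], [-0.0033, 0.0168], [-0.0015, 0.017], [0.0003, 0.0171], [0.0021, 0.0169], [0.0038, 0.0166], [0.0056, 0.0161], [0.0072, 0.0155], [0.0088, 0.0146], [0.0103, 0.0136], [0.0116, 0.0125], [0.0129, 0.0112], [0.014, 0.0098], [0.0149, 0.0083], [0.0157, 0.0067], [0.0163, 0.005]]
[0.62652989 0.16079289]
```

>>> drive_tool(
  moves=[0,0,-5,-0.005,0.0163,0,1,0,0,-5,-0.0033,0.0168,0,1,0,0,-5,-0.0015,0.017,0,1,0,0,-5,0.0003,0.0171,0,1,0,0,-5,0.0021,0.0169,0,1],
)

```text
t: 4.78
tool_pos: [0.5055, 0.0303, 0.1308]
tool_rot: [3.141, 0.008, 0.005]
contact_force: [3.5, -2.6, -9.8]
opening: 0.017
```

>>> drive_tool(
  moves=[0,0,-5,0.0038,0.0166,0,1,0,0,-5,0.0056,0.0161,0,1,0,0,-5,0.0072,0.0155,0,1,0,0,-5,0.0088,0.0146,0,1,0,0,-5,0.0103,0.0136,0,1],
)

```text
t: 5.4
tool_pos: [0.5413, 0.1063, 0.1311]
tool_rot: [-3.068, 0.674, -0.004]
contact_force: [-0.7, -7.0, -5.1]
opening: 0.0173
```

```bash
python3 look.py i; python3 - <<'E'
from station import ctrl
import cv2
im=ctrl.get_image('scene')[:,:,::-1]; cv2.imwrite('pics/i_s.png',cv2.resize(im[170:360,170:360],None,fx=3,fy=3,interpolation=2))
E
```

```text
5.4 [0.54134034 0.10632621 0.13114683] xyaw -24.786257744392728 z [ 2.68467668e-03 -4.62954230e-04 -9.99996289e-01] q [ 0.06 -0.04  1.88 -0.    1.3   2.06] 0.017250058115944208 [-0.72714381 -7.01752242 -5.05825544]
```

View pics/i_s.png

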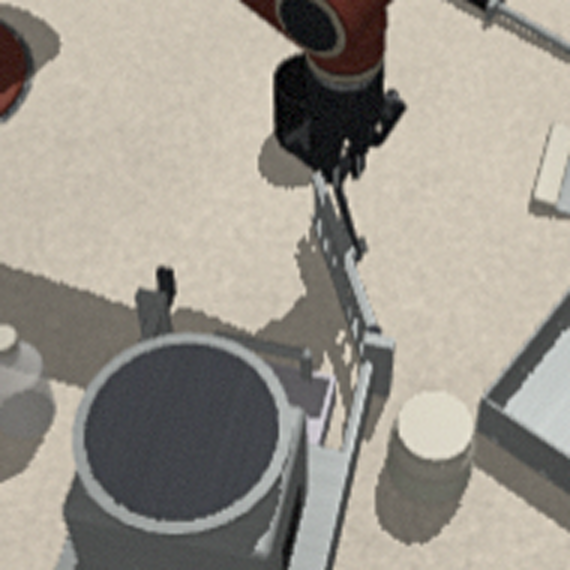

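The gate is about 60° open and the tray has not moved. I continue the swing.

>>> drive_tool(
  moves=[0,0,-5,0.0116,0.0125,0,1,0,0,-5,0.0129,0.0112,0,1,0,0,-5,0.014,0.0098,0,1,0,0,-5,0.0149,0.0083,0,1,0,0,-5,0.0157,0.0067,0,1],
)

```text
t: 6.12
tool_pos: [0.6096, 0.1547, 0.1312]
tool_rot: [-2.851, 1.32, -0.001]
contact_force: [-7.2, -4.8, -0.7]
opening: 0.0167
```

>>> drive_tool(
  moves=[0,0,-3,0.0163,0.005,0,1,0,0,0,0,0,0,1,0,0,0,-0.002,0.006,-0.01,1,0,0,0,-0.002,0.006,-0.01,1,0,0,0,0,0,0,1],
)

```text
t: 6.75
tool_pos: [0.6239, 0.176, 0.1149]
tool_rot: [-2.811, 1.379, -0.006]
contact_force: [-3.3, 8.8, 5.8]
opening: 0.0167
```

```bash
python3 look.py j; python3 - <<'E'
from station import ctrl
import cv2
im=ctrl.get_image('scene')[:,:,::-1]; cv2.imwrite('pics/j_s.png',cv2.resize(im[170:360,170:360],None,fx=3,fy=3,interpolation=2))
E
```

```text
6.75 [0.62393919 0.17601771 0.11492061] xyaw -52.26137122433562 z [ 0.00777377  0.0077064  -0.99994009] q [0.16 0.19 1.66 0.01 1.28 2.64] 0.016693456033403928 [-3.26814834  8.80611166  5.76784003]
```

View pics/j_s.png

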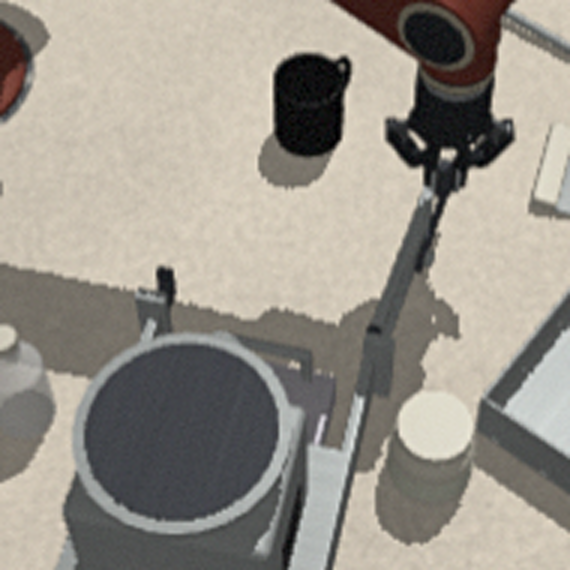

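View pics/j.png

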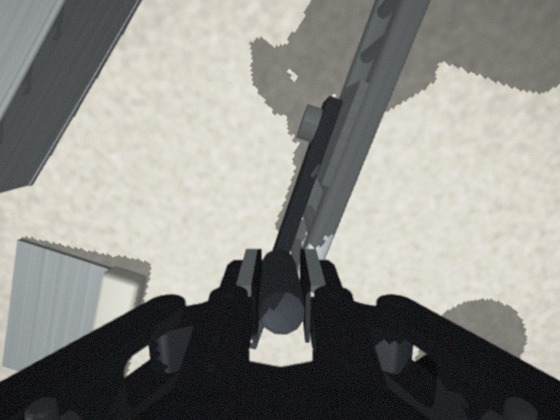

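The gate is about 95° open and the tray is untouched. I release and rise.

>>> drive_tool(
  moves=[0,0,0,0,0,0,0,0,0,0,0,0,0,0,0,0,0,0,0,0,0,0,0,0,0,0,0.02,0,0,0,0,0,0,0.06,0],
)

```text
t: 7.48
tool_pos: [0.6191, 0.1716, 0.1876]
tool_rot: [2.814, -1.386, -0.011]
contact_force: [0.5, 0.5, 0.6]
opening: 0.0855
```

>>> drive_tool(
  moves=[0,0,9,0,0,0.0625,0,0,0,9,0,0,0.05,0,0,0,9,-0.01,-0.035,0,0,0,0,9,-0.01,-0.035,0,0,0,0,9,-0.01,-0.035,0,0],
)

```text
t: 8.1
tool_pos: [0.5914, 0.0662, 0.3048]
tool_rot: [3.135, -0.195, 0.003]
contact_force: [0.6, -1.3, 0.1]
opening: 0.0853
```

```bash
python3 - <<'E'
from h import *
m=[0.5703,-0.0523,-1.1239]
print(m2w(m,[.0306,.005,.085]))
E
python3 look.py k
```

```text
[[ 0.58803333 -0.07773401  0.085     ]]
8.1 [0.59138631 0.06618539 0.30484421] xyaw -7.102616297901819 z [ 2.16277548e-03 -2.51188699e-04 -9.99997630e-01] q [-0.01 -0.05  1.6  -0.    1.6   1.68] 0.08526999046333177 [ 0.60839879 -1.30793189  0.07758257]
```

View pics/k.png

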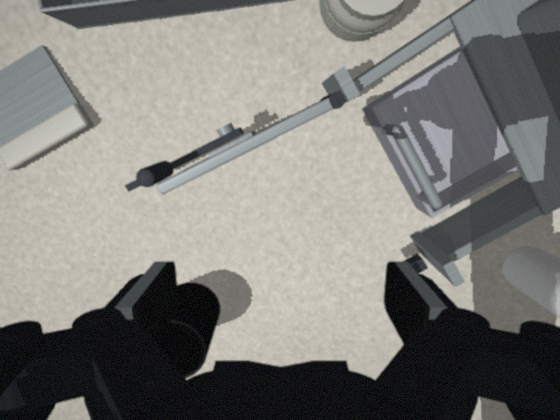

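The gate is open and the latch bar has fallen level. The bail runs from (392,128) to (434,207), so the tray is still inside.

```bash
python3 - <<'E'
from h import *
d=np.load('pics/k.npz'); pose=(d['p'],d['r'])
a=onplane('wrist',(392,129),.085,pose);b=onplane('wrist',(435,207),.085,pose)
print(a,b,(a+b)/2,np.degrees(np.arctan2(*(a-b)[::-1])))
H=onplane('wrist',(162,190),.092,pose);print(H,np.degrees(np.arctan2(H[1]-.0025,H[0]-.666)))
E
```

```text
[ 0.63065662 -0.0529317 ] [ 0.54308679 -0.09529726] [ 0.5868717  -0.07411448] 25.817313858314925
[0.59865268 0.18912542] 109.8429379159088
```

>>> drive_tool(
  moves=[0,0,8,0,-0.036,0,0,0,0,8,0,-0.036,0,0,0,0,8,0,-0.036,0,0,0,0,8.7,-0.003,-0.036,0,0,0,0,0,0,0,-0.03,0],
)

```text
t: 8.78
tool_pos: [0.5902, -0.0796, 0.2775]
tool_rot: [3.062, 0.682, 0.011]
contact_force: [1.7, 0.3, -0.3]
opening: 0.0855
```

```bash
python3 look.py l
```

```text
8.775 [ 0.59021039 -0.07956307  0.27753545] xyaw 25.10248271567789 z [ 0.00771657 -0.00259735 -0.99996685] q [-0.26 -0.05  1.63 -0.    1.54  0.87] 0.08554417831244354 [ 1.68825396  0.27157277 -0.30389358]
```

View pics/l.png

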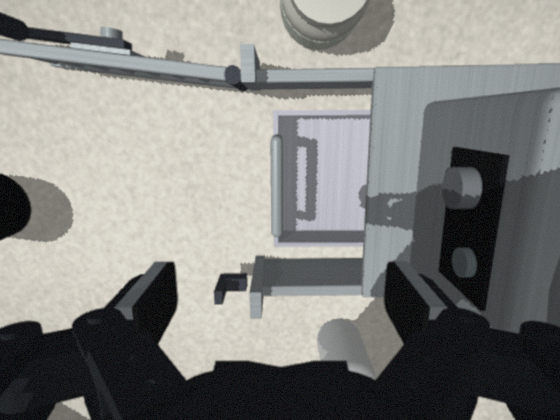

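The gate is at about 1.67 rad. The handle runs from (277,138) to (277,236), straight ahead of the jaws.

```bash
python3 - <<'E'
from h import *
d=np.load('pics/l.npz'); pose=(d['p'],d['r'])
a=onplane('wrist',(277,138),.085,pose);b=onplane('wrist',(277,236),.085,pose)
print(a,b,(a+b)/2,np.degrees(np.arctan2(*(a-b)[::-1])))
E
```

```text
[ 0.63207433 -0.05827948] [ 0.54334872 -0.09961261] [ 0.58771153 -0.07894605] 24.978622818331385
```

>>> drive_tool(
  moves=[0,0,0.4,-0.002,0.002,-0.04,0,0,0,0,0,0,-0.05,0,0,0,0,0,0,-0.04,0,0,0,0,0,0,0,0,0,0,0,0,0,0,0],
)

```text
t: 9.45
tool_pos: [0.588, -0.0749, 0.1456]
tool_rot: [3.062, 0.698, 0.005]
contact_force: [0.1, 0.1, 0.5]
opening: 0.0855
```

```bash
python3 look.py n
```

```text
9.45 [ 0.58795947 -0.07489318  0.14561719] xyaw 25.680827258151698 z [ 3.14406171e-03 -8.04336804e-04 -9.99994734e-01] q [-0.25  0.04  1.77  0.    1.33  0.87] 0.08547339728367076 [0.10321141 0.13989686 0.45013464]
```

View pics/n.png

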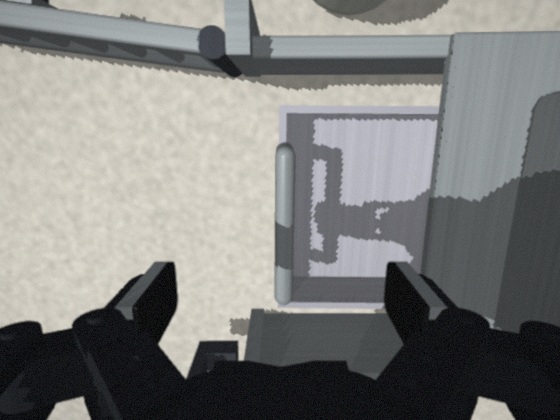

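>>> drive_tool(
  moves=[0,0,0,0,-0.003,-0.03,0,0,0,0,0,0,-0.03,0,0,0,0,0,0,-0.017,0,0,0,0,0,0,0,0,0,0,0,0,0,0,0.4],
)

```text
t: 10.12
tool_pos: [0.5879, -0.078, 0.0679]
tool_rot: [3.062, 0.698, 0.004]
contact_force: [-0.2, -0.3, -0.2]
opening: 0.0697
```

>>> drive_tool(
  moves=[0,0,0,0,0,0,1,0,0,0,0,0,0,1,0,0,0,0,0,0,1,0,0,0,0,0,0,1,0,0,0,0,0,0,1],
  newtons=50,
)

```text
t: 10.75
tool_pos: [0.5869, -0.0779, 0.0665]
tool_rot: [3.063, 0.698, 0.001]
contact_force: [-0.4, -0.3, 2.5]
opening: 0.0102
```

```bash
python3 look.py p
```

```text
10.75 [ 0.5869302  -0.07790285  0.06645548] xyaw 25.671365626721293 z [ 6.43584995e-04 -3.47116110e-04 -9.99999733e-01] q [-0.26  0.13  1.82 -0.    1.19  0.87] 0.010204341037020597 [-0.35024031 -0.27484829  2.51877815]
```

View pics/p.png

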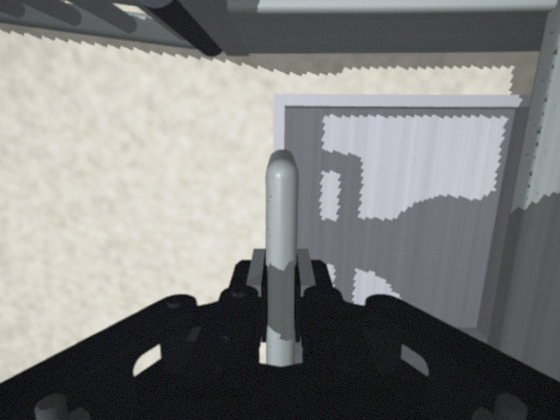

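The handle is firmly pinched (10 mm opening). I pull it straight out along (-0.433, 0.901).

>>> drive_tool(
  moves=[0,0,0,-0.0032,0.0068,0,1,0,0,0,-0.0065,0.0135,0,1,0,0,0,-0.0065,0.0135,0,1,0,0,0,-0.0065,0.0135,0,1,0,0,0,-0.0065,0.0135,0,1],
)

```text
t: 11.42
tool_pos: [0.5574, -0.0161, 0.0664]
tool_rot: [3.062, 0.699, 0.002]
contact_force: [2.0, -4.5, 3.1]
opening: 0.0106
```

```bash
python3 look.py r
```

```text
11.425 [ 0.55736617 -0.01613625  0.06644385] xyaw 25.700994341623463 z [ 1.19864361e-03 -6.86850432e-04 -9.99999046e-01] q [-0.16  0.05  1.9  -0.    1.18  0.96] 0.010578534575776016 [ 1.95775582 -4.52933354  3.10326361]
```

View pics/r.png

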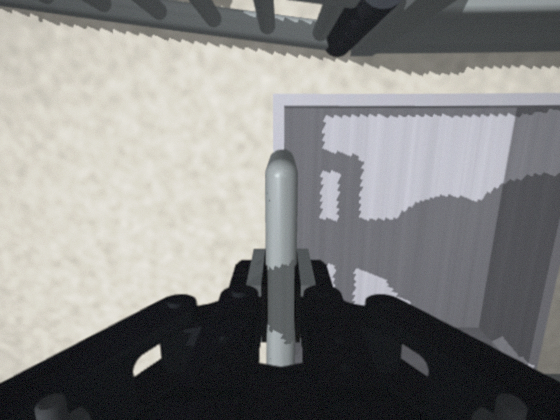

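Sliding cleanly at about 5 N of drag. The tray moves with the gripper and has room to the gate.

>>> drive_tool(
  moves=[0,0,0,-0.0065,0.0135,0,1,0,0,0,-0.0065,0.0135,0,1,0,0,0,-0.0065,0.0135,0,1,0,0,0,-0.0065,0.0135,0,1,0,0,0,-0.0065,0.0135,0,1],
)

```text
t: 12.1
tool_pos: [0.5248, 0.0512, 0.0665]
tool_rot: [3.062, 0.699, 0.001]
contact_force: [2.6, -5.6, 4.4]
opening: 0.0103
```

>>> drive_tool(
  moves=[0,0,0,-0.0065,0.0135,0,1,0,0,0,-0.0065,0.0135,0,1,0,0,0,-0.0065,0.0135,0,1,0,0,0,-0.0032,0.0068,0,1,0,0,0,0,0,0,1],
)

```text
t: 12.72
tool_pos: [0.5019, 0.0986, 0.0664]
tool_rot: [3.062, 0.7, 0.001]
contact_force: [2.0, -4.8, 5.3]
opening: 0.0101
```

```bash
python3 look.py s; python3 - <<'E'
from station import ctrl
import cv2
im=ctrl.get_image('scene')[:,:,::-1]; cv2.imwrite('pics/s_s.png',cv2.resize(im[160:360,170:360],None,fx=3,fy=3,interpolation=2))
im=ctrl.get_image('top')[:,:,::-1]; cv2.imwrite('pics/s_t.png',cv2.resize(im[100:280,200:440],None,fx=3,fy=3,interpolation=2))
E
```

```text
12.725 [0.50191229 0.09861885 0.06642917] xyaw 25.750340462969163 z [ 4.31015238e-04 -3.96070140e-04 -9.99999829e-01] q [ 0.05 -0.05  2.01 -0.    1.19  1.17] 0.010090768635623418 [ 1.99128952 -4.83465852  5.27508371]
```

View pics/s_s.png

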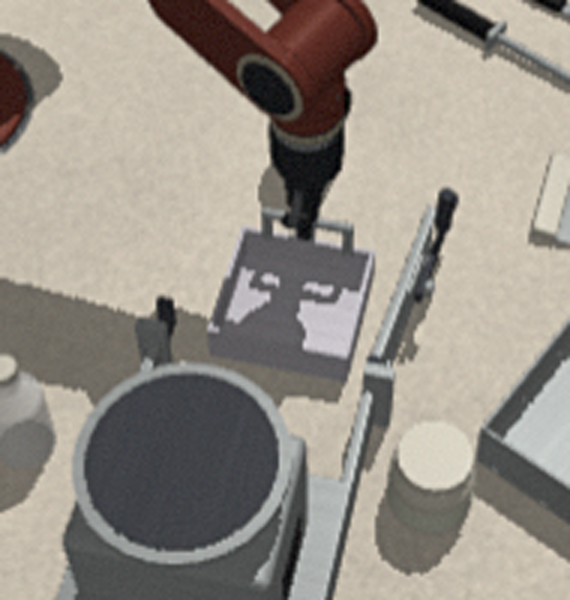

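View pics/s_t.png

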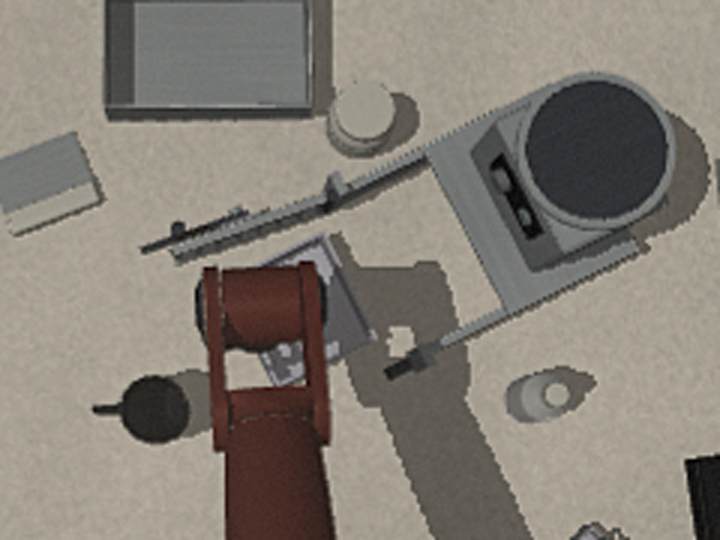

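The tray is out, with its back about 29 mm clear of the front edge. I pull another 14 mm so it also passes the catch's plane, then open partly because the mug is ahead, and rise.

>>> drive_tool(
  moves=[0,0,0,-0.003,0.0063,0,1,0,0,0,-0.003,0.0063,0,1,0,0,0,0,0,0,1,0,0,0,0,0,0,0.6,0,0,0,0,0,0,0.6],
)

```text
t: 13.5
tool_pos: [0.4945, 0.1112, 0.0646]
tool_rot: [-3.061, -0.698, 0.005]
contact_force: [0.0, 0.1, 0.1]
opening: 0.0341
```

>>> drive_tool(
  moves=[0,0,0,0,0,0,0.6,0,0,0,0,0,0.02,0.6,0,0,0,0,0,0.05,0.6,0,0,0,0,0,0.06,0.6,0,0,0,0,0,0.06,0.6],
)

```text
t: 14.12
tool_pos: [0.4955, 0.1106, 0.2571]
tool_rot: [-3.062, -0.698, 0.002]
contact_force: [0.8, -0.3, -0.5]
opening: 0.0341
```

>>> drive_tool(
  moves=[0,0,0,-0.02,-0.03,0.04,0.6,0,0,0,-0.03,-0.05,0.03,0.6,0,0,0,-0.03,-0.06,0,0.6,0,0,0,-0.02,-0.06,0,0.6,0,0,0,0,-0.06,0,0.6],
)

```text
t: 14.75
tool_pos: [0.3988, -0.1436, 0.3249]
tool_rot: [3.063, 0.698, 0.003]
contact_force: [0.8, 0.2, 0.2]
opening: 0.0342
```

>>> drive_tool(
  moves=[0,0,0,0,-0.06,0,0.6,0,0,0,0,-0.06,0,0.6,0,0,0,0,-0.05,0,0.6,0,0,0,0,0,0,0.6,0,0,0,0,0,0,0.6],
)

```text
t: 15.38
tool_pos: [0.3998, -0.3119, 0.324]
tool_rot: [-3.062, -0.697, 0.0]
contact_force: [-1.4, -0.6, 0.5]
opening: 0.0346
```

```bash
python3 - <<'E'
from station import ctrl
import cv2
print(ctrl.get_obs()['tool_pos'],ctrl.get_obs()['contact_force'])
im=ctrl.get_image('scene')[:,:,::-1]; cv2.imwrite('pics/u_scene.png',im); cv2.imwrite('pics/u_s.png',cv2.resize(im[160:360,170:360],None,fx=3,fy=3,interpolation=2))
im=ctrl.get_image('top')[:,:,::-1]; cv2.imwrite('pics/u_top.png',im); cv2.imwrite('pics/u_t.png',cv2.resize(im[100:280,200:440],None,fx=3,fy=3,interpolation=2))
E
```

```text
[ 0.39981231 -0.31189602  0.32402475] [-1.36345257 -0.56614733  0.5495329 ]
```

View pics/u_s.png

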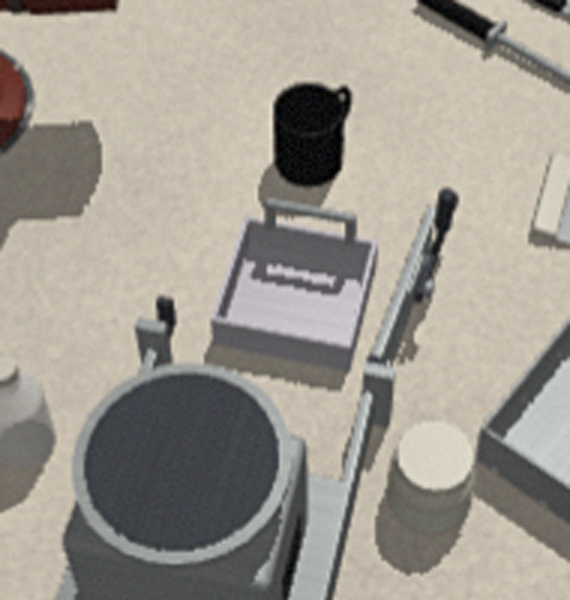

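View pics/u_t.png

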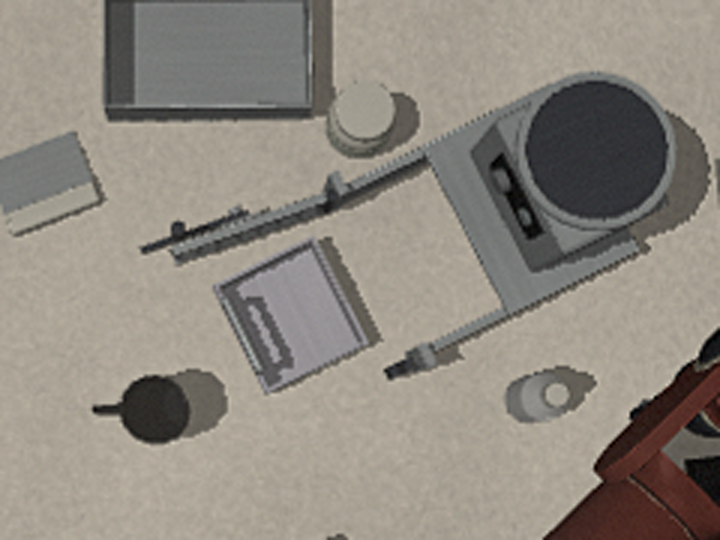

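View pics/u_top.png

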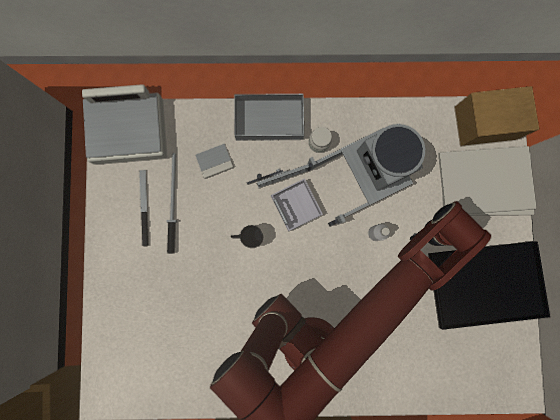

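The tray stands flat in front of the machine at top (298,204), and the gate is open with the latch level. The mug (252,236), tub, bottle and scraper are where they started. I hand the job in.

```bash
python3 -c "
from station import ctrl
print(ctrl.finish_job())"
```

```text
the job is handed in; nothing more can be done
None
```

The job is done and handed in after about 15.5 s of the 58 s allowed.

1. **Gate:** I lifted the latch by its post to about 0.4 rad and swung the gate open to about 1.67 rad with the tray still inside. After I let go, the bar fell back level and the gate stayed open.
2. **Tray:** I pinched the handle of the larger tray and slid it about 210 mm straight out without lifting it. By the tool travel, its back stands about 43 mm in front of the machine's front edge.

**Last checks:** the scene and top pictures show the tray standing flat and clear of the gate, catch and mug. The bystanders in those views are where they started, and the arm is away, touching nothing. The highest force reading was about 12 N.

No check failed. One roof corner in the first fit of the machine's pose was off by about 4 px. The wrist camera views agreed with the fit to within a few mm, so I went by those.

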